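# Find the loose standoff in the mounting box

### The arm

A 6-joint arm with a two-finger parallel gripper is mounted at the origin on a cart in front of the work surface, level with it; the furniture and walls round the work are solid. World frame = base frame: x ahead of the robot, y to its left, z up, the work surface at z = 0. Lengths are in m, angles in rad, forces in N, time in s.
With the tool pointing down it reaches from about 0.375 to 0.975 m from the base axis. Payload 3.8 kg.
Tool frame: the origin (TCP) lies midway between the tips of the shut fingers; the grasp point (between the pads) lies 19 mm behind it; z points along the fingers, y is the line along which they close (so a half turn about z gives the same grasp; the last joint's range is limited). The gripper opens to 88 mm and grips with 3 to 60 N. Pads are 18 mm wide; open, the fingers measure 123 mm over their backs; the gripper's body (75 mm by 187 mm) begins 45 mm behind the grasp point.
Start: joints at [1.122, 0.264, 1.604, -0, 1.274, -0.037], TCP at [0.27, 0.619, 0.215] pointing down, gripper open.
Joint ranges: [-2.63, 2.63], [-0.94, 2.18], [0.31, 2.57], [-1.31, 4.45], [0, 2.66], [-2.55, 2.55]. Speed limits (rad/s): [2.57, 2.57, 3.14, 3.14, 3.14, 3.14].

### API

Orientations are given as a rotation vector (axis times angle).
In Python, from cell import manip, inverse_kinematics, cams, order gives the robot as it stands. Calls block until the motion is done:
- manip.move_pose(position, orientation): joint-space move of the TCP to a pose.
- manip.move_linear(position, rate=0.15, rot=None): straight line of the TCP; rot=None keeps the orientation; rate is the mean speed in m/s.
- manip.set_joints(angles): joint-space move.
- manip.set_gripper(opening, force=None): finger opening in m; force is the grip in N (None keeps the last); returns when the fingers have stopped.
- manip.dwell(seconds).
- inverse_kinematics(position, orientation): joint angles nearest the present ones, or None.
- manip.state(): the state.
- cams.capture(name): name is "side" or "top"; returns a dict with "image" (480x640x3 uint8, blue, green, red), "z_map" (480x640 float32, m along the optical axis (not along the pixel's ray), 0 where there is no reading), "intrinsics" (3x3 intrinsics, pixels), "position" and "orientation" of the camera in the world. Camera axes: x right, y down, z forward; pixel columns grow to the right and rows downward; lengths in m; the calibration is good to about 2 mm. A picture is of the moment at which its call begins.
A pose or a line that the arm cannot do raises manip.IKError and nothing moves.
- order.close_job(): hands the job in; it is judged then, once.
The state is a dict: "clock": time; "joint_pos": joint angles; "joint_velocities": joint speeds; "tau": joint torques, N m; "tool_pos": TCP position; "tcp_rot": TCP orientation; "contact_force": force on the tool from outside, world axes, zero at the start; "moment": the same for the moment, N m; "gripper_width": finger opening in m; "grasp_force": force on a finger pad.
Only numpy, scipy, OpenCV 4.12 (cv2) and the standard library are available. Lean on these libraries where they do the work, as an engineer would, in place of code of your own. Each camera call takes 0.05 s, during which the arm holds its last target. There are 200 camera calls.

### The job

One of the four standoffs inside the grey mounting box has lost its screw. Put the pull hook through the finger hole and draw the box's cover fully open with it, leave it open and stand the hook back in its holder; feel which standoff gives, take that one out and leave it in the parts dish. Do not disturb the ballast or the screwdriver.

Things in the scene. Friction and masses are not known exactly. Their poses are not given: they have to be found in the camera images.
- mount_box: grey steel box right of the vice, fixed, 178 (x) x 200 (y) x 54 mm high, walls and floor 3 mm (floor top 3 mm above the bench). Guide lips along the +x and -x sides rise to 62 mm and overhang 9 mm inwards. Cable gland on the +x side. Origin: centre of the underside, z up; +y is the way the cover opens, about to the robot's right, so +x is about towards the robot
- cover (a joint): flat steel sliding cover of mount_box, 2.5 mm thick, top 56.5 mm above the bench. Value: distance drawn out along the box's +y, 0 shut (starts 0 to 12 mm), 0.14 m at the stop; friction about 1.5 N plus 6 N per m/s, stays where left. At 0.14 the box is bare from its -y wall to 40 mm beyond its middle, with all four standoffs
- cover_hole (a point): centre of the round finger hole, 28 mm dia, on the middle line of the cover near its left edge (the robot's left); the point is at the cover's top face, at box y = -76 mm when shut, and moves with the cover. Under the hole, along the whole draw, the box is empty over 40 mm in width (standoffs stand either side) down to its floor, 51 mm below the cover
- pull_hook: hook, 140 g: wooden handle 18 mm (x) x 26 mm (y) from 12 to 82 mm above the origin; guard disc 50 mm dia, 4 mm thick, its underside centre the origin; steel rod 7 mm dia runs 68 mm down, ending in a toe 7 mm thick that reaches 11 mm from the rod's axis to the hook's +x. Starts upright in hook_holder, guard on the rim, toe to the robot's right within 0.45 rad
- hook_tip (a point): lower end of the hook's rod, on its axis, 68 mm below the hook's origin, level with the underside of the toe
- hook_holder: upright aluminium tube on a round dark foot, fixed: outside 46 mm, bore 36 mm dia, rim 85 mm above the bench, foot 72 mm dia; origin at the centre of its underside. It stands behind the vice, left of the box
- parts_dish: round shallow steel dish at the left, loose, 350 g, 110 mm dia at the rim, 88 mm at the foot, 24 mm high, inner floor 4 mm above the bench; origin at the centre of its underside
- bench_vice: blue bench vice, bolted down between box and dish, up to 115 mm high: keep carried things above it; origin about the middle of its underside
- ballast: bystander: grey metal lamp ballast, 77 x 90 x 31 mm, at the back of the bench, left of the vice; origin at the centre of its underside
- driver: bystander: screwdriver with a red and black handle, 27 x 165 x 27 mm, on the bench left of the vice, near the front edge; origin at the middle of the underside
- standoff_1: steel standoff: foot flange 24 mm dia x 4 mm, shaft 16 mm dia above it, 34 mm high in all, 50 g; origin at the centre of its underside. Stands in mount_box, one of four alike (corners of a pattern 72 mm along the box's x, 60 mm along its y, each 35 mm or more from the walls), in no fixed order: three are screwed down and do not give; one, which may be any, only stands there and moves at a light sideways push
- standoff_2: steel standoff: foot flange 24 mm dia x 4 mm, shaft 16 mm dia above it, 34 mm high in all, 50 g; origin at the centre of its underside. Stands in mount_box, one of four alike (corners of a pattern 72 mm along the box's x, 60 mm along its y, each 35 mm or more from the walls), in no fixed order: three are screwed down and do not give; one, which may be any, only stands there and moves at a light sideways push
- standoff_3: steel standoff: foot flange 24 mm dia x 4 mm, shaft 16 mm dia above it, 34 mm high in all, 50 g; origin at the centre of its underside. Stands in mount_box, one of four alike (corners of a pattern 72 mm along the box's x, 60 mm along its y, each 35 mm or more from the walls), in no fixed order: three are screwed down and do not give; one, which may be any, only stands there and moves at a light sideways push
- standoff_4: steel standoff: foot flange 24 mm dia x 4 mm, shaft 16 mm dia above it, 34 mm high in all, 50 g; origin at the centre of its underside. Stands in mount_box, one of four alike (corners of a pattern 72 mm along the box's x, 60 mm along its y, each 35 mm or more from the walls), in no fixed order: three are screwed down and do not give; one, which may be any, only stands there and moves at a light sideways push

How it is judged:
On the way, in this order (a step that is already met when the one before it is completed fails the run):
1. the hook is in the cover's finger hole and has drawn the cover out to 40 mm or more (value of joint cover above 0.04 m and horizontal distance between hook_tip and cover_hole below 0.025 m and z of hook_tip in the frame of cover_hole below -0.003 m), for 0.1 s.
2. the cover has been drawn more than 125 mm open (value of joint cover above 0.125 m), for 0.1 s.
3. the loose standoff has been lifted clear of the box (height (world z) of any of standoff_1, standoff_2, standoff_3, standoff_4 above 0.065 m), for 0.1 s.
At the end, for the whole second after the job is handed in: the loose standoff lies still in the parts dish (within 50 mm of its axis, under 35 mm up); the hook stands still in its holder (within 14 mm of the axis, guard within 5 mm of the rim, tilt under 0.12 rad); the cover is over 120 mm open (((horizontal distance between standoff_1 and parts_dish below 0.05 m and z of standoff_1 in the frame of parts_dish below 0.035 m and linear speed of standoff_1 below 0.03 m/s) or (horizontal distance between standoff_2 and parts_dish below 0.05 m and z of standoff_2 in the frame of parts_dish below 0.035 m and linear speed of standoff_2 below 0.03 m/s) or (horizontal distance between standoff_3 and parts_dish below 0.05 m and z of standoff_3 in the frame of parts_dish below 0.035 m and linear speed of standoff_3 below 0.03 m/s) or (horizontal distance between standoff_4 and parts_dish below 0.05 m and z of standoff_4 in the frame of parts_dish below 0.035 m and linear speed of standoff_4 below 0.03 m/s)) and horizontal distance between pull_hook and hook_holder below 0.014 m and z of pull_hook in the frame of hook_holder between 0.08 and 0.09 m and angle between pull_hook's own z axis and vertical below 0.12 rad and value of joint cover above 0.12 m and linear speed of pull_hook below 0.03 m/s); the robot touches nothing.
It fails at once if the ballast is moved by more than 30 mm (distance of ballast from where it was at the start of the episode above 0.03 m).
It fails at once if the screwdriver is moved by more than 30 mm (distance of driver from where it was at the start of the episode above 0.03 m).
It also fails if it takes over 72 s, if anything falls off the work surface, if the arm or the gripper's body presses on something with over 40 N, if the wrist force passes 120 N, or if a joint passes its speed limit or range.

## Working session

There is one attempt and no reset: what is moved stays moved. The work goes in short steps, each a Python script; the robot and the scene stay as the last script left them, time stands still between calls to the robot, and variables do not carry over. Pictures are saved under pics/ and viewed, at most 10 in all, crops included, and the job is handed in when it is done.

```bash
mkdir -p pics; ls; python3 - <<'E'
from cell import manip,cams
import cv2,numpy as np,pickle
d={}
for n in("side","top"):
    c=cams.capture(n);d[n]=c;cv2.imwrite(f"pics/{n}0.png",c["image"]);print(n,c["position"],c["orientation"],c["intrinsics"].tolist() if hasattr(c["intrinsics"],'tolist') else c["intrinsics"], (c["z_map"]>0).mean())
pickle.dump(d,open("c0.pkl","wb"))
s=manip.state();print(s)
E
```

```text
pics
side [0.45344171 0.84383447 0.50034133] [-0.20640022  2.56389795 -1.65337809] [[478.6366577111891, 0.0, 319.86785518316253], [0.0, 478.6366577111891, 243.4387049557366], [0.0, 0.0, 1.0]] 0.9577766927083333
top [ 0.40911479 -0.03813758  1.39797162] [-2.16960403  2.1460563  -0.13618825] [[536.5185680125878, 0.0, 328.7878965472347], [0.0, 536.5185680125878, 240.26507007769015], [0.0, 0.0, 1.0]] 0.9960970052083333
{'clock': 0.1, 'joint_pos': array([ 1.12213542e+00,  2.64707113e-01,  1.60522855e+00,  2.25955878e-05,
        1.27367633e+00, -3.68856579e-02]), 'joint_velocities': array([ 0.00063429, -0.00256762, -0.00299978, -0.00094989, -0.00146959,
       -0.0003961 ]), 'tau': array([ 5.39831344e-04, -5.03619611e+01, -3.58071756e+01,  7.32047064e-02,
        2.32452666e-02, -8.62068168e-05]), 'tool_pos': array([0.26985045, 0.61797142, 0.2135976 ]), 'tcp_rot': array([-6.42161372e-01, -3.07474262e+00,  3.07028936e-03]), 'contact_force': array([ 0.07733279,  0.04038327, -0.14561232]), 'moment': array([-0.05506101,  0.01441248,  0.00631133]), 'grasp_force': 0.0, 'gripper_width': 0.08805031764067553}
```

View pics/top0.png

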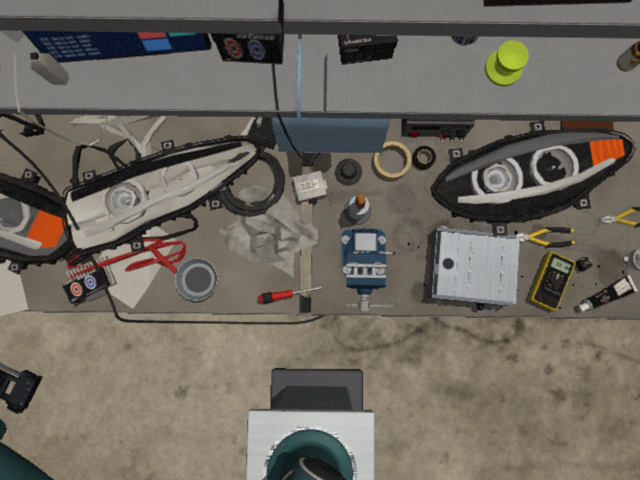

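View pics/side0.png

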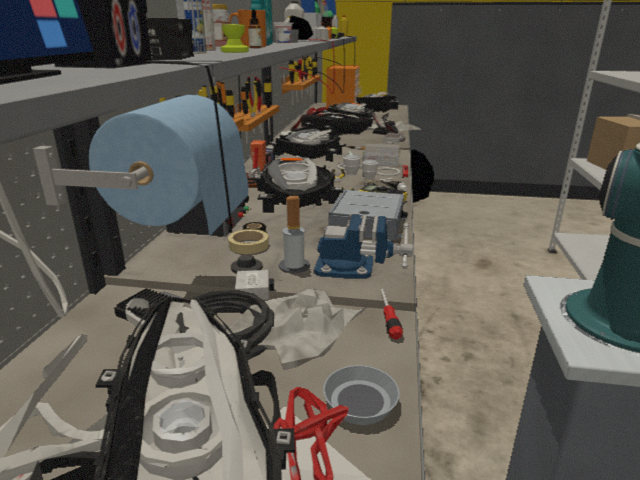

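The top view shows the box around (475,265), the finger hole at (447,263), the hook in its holder at (358,207), the dish at (196,281) and the vice at (365,265). The side view confirms the hook is upright behind the vice, with a paper roll and shelf behind it.

```bash
cat > h.py <<'E'
import numpy as np,cv2
from scipy.spatial.transform import Rotation as Ro
def cloud(c):
    K=c["intrinsics"];z=c["z_map"];v,u=np.mgrid[:480,:640]
    p=np.dstack([(u-K[0,2])/K[0,0]*z,(v-K[1,2])/K[1,1]*z,z])
    P=p@Ro.from_rotvec(c["orientation"]).as_matrix().T+c["position"]
    P[z==0]=np.nan
    return P
def down(a): # tool down, tool y axis along heading a (world)
    y=np.array([np.cos(a),np.sin(a),0]);z=np.array([0,0,-1.])
    return Ro.from_matrix(np.c_[np.cross(y,z),y,z]).as_rotvec()
def ray(c,uv,h):
    K=c["intrinsics"];d=Ro.from_rotvec(c["orientation"]).as_matrix()@np.linalg.solve(K,[uv[0],uv[1],1]);o=np.asarray(c["position"])
    return o+d*(h-o[2])/d[2]
def circ(xy):
    A=np.c_[2*xy,np.ones(len(xy))];s=np.linalg.lstsq(A,(xy**2).sum(1),rcond=None)[0];return s[:2],np.sqrt(s[2]+s[:2]@s[:2])
E
python3 - <<'E'
import pickle;from h import *
d=pickle.load(open("c0.pkl","rb"));c=d["top"];P=cloud(c);Z=P[...,2]
def reg(u0,u1,v0,v1,lo,hi):
    m=np.zeros(Z.shape,bool);m[v0:v1,u0:u1]=1;return m&(Z>lo)&(Z<hi)
print("bench z",np.nanmedian(Z[285:300,330:340]),np.nanmedian(Z[240:260,405:420]))
def rect(n,m):
    q=P[m];r=cv2.minAreaRect(q[:,:2].astype(np.float32));print(n,m.sum(),np.round(r[0],4),np.round(r[1],4),round(r[2],2),"z",np.percentile(q[:,2],[5,50,95]).round(4));return r
rect("box",reg(420,535,215,315,.045,.075))
rect("cover/lips>60",reg(420,535,215,315,.060,.075))
m=reg(437,458,253,274,-.02,.045);q=P[m];print("hole px",m.sum(),np.argwhere(m).mean(0)[::-1]);uv=np.argwhere(m).mean(0)[::-1];print(ray(c,uv,.0565))
rect("handle top",reg(340,385,185,235,.155,.18))
rect("handle",reg(340,385,185,235,.10,.18))
rect("guard",reg(335,385,185,235,.08,.095))
m=reg(165,225,250,310,.015,.04);q=P[m];print("dish rim",circ(q[:,:2]),cv2.minEnclosingCircle(q[:,:2].astype(np.float32)))
m=reg(165,225,250,310,.002,.010);print("dish floor",np.median(P[m][:,:2],axis=0),m.sum())
s=d["side"];Q=cloud(s);zz=Q[...,2]
# side view of hook
m=np.zeros(zz.shape,bool);m[190:275,270:315]=1
for lo,hi in((.13,.16),(.10,.13),(.03,.07)):
    mm=m&(zz>lo)&(zz<hi)&(Q[...,0]<.75)&(Q[...,0]>.5)&(abs(Q[...,1]+.01)<.1);print("side",lo,mm.sum(),np.nanmedian(Q[mm],axis=0).round(4), np.ptp(Q[mm][:,0]),np.ptp(Q[mm][:,1]))
for v in range(80,240,8):print(v,[tuple(P[v,u].round(2)) for u in(330,358,385)])
I=c["image"]
a=cv2.resize(I[185:240,325:395],None,fx=5,fy=5,interpolation=cv2.INTER_CUBIC);b=cv2.resize(I[210:320,415:535],None,fx=3,fy=3,interpolation=cv2.INTER_CUBIC);e=cv2.resize(s["image"][180:290,260:420],None,fx=4,fy=4)
o=np.zeros((600,800,3),np.uint8);o[:275,:350]=a[:275,:350];o[:330,360:720]=b
e=cv2.resize(s["image"][190:280,270:330],None,fx=3,fy=3);o[330:600,0:180]=e
cv2.imwrite("pics/crop1.png",o)
E
```

```text
bench z -0.00016755296811821196 -9.288799272944015e-05
box 5702 [ 0.54   -0.4147] [0.2235 0.2306] 84.41 z [0.0514 0.0565 0.0627]
cover/lips>60 839 [ 0.5401 -0.4163] [0.222  0.2286] 84.84 z [0.0601 0.0618 0.0722]
hole px 125 [444.672 262.872]
[ 0.52306145 -0.330568    0.0565    ]
handle top 88 [ 0.6627 -0.112 ] [0.0264 0.018 ] 22.15 z [0.1603 0.1665 0.1699]
handle 142 [ 0.6626 -0.1119] [0.0266 0.0183] 22.07 z [0.1053 0.1635 0.1697]
guard 210 [ 0.6352 -0.1186] [0.1024 0.0502] 11.45 z [0.0836 0.0886 0.0925]
dish rim (array([0.49009819, 0.31219222]), np.float64(0.05632953286357682)) ((0.4954669177532196, 0.3228367567062378), 0.08365786820650101)
dish floor [0.47548197 0.29984341] 1300
side 0.13 151 [ 0.665  -0.104   0.1451] 0.026154146270442213 0.012558154288063728
side 0.1 152 [ 0.6655 -0.1039  0.1145] 0.026240633149367865 0.01224916584389435
side 0.03 317 [ 0.6624 -0.0931  0.0507] 0.043782347119938336 0.024253401416891585
80 [(np.float64(0.83), np.float64(-0.04), np.float64(0.45)), (np.float64(0.83), np.float64(-0.09), np.float64(0.44)), (np.float64(0.83), np.float64(-0.14), np.float64
[... 2623 characters left out ...]

208 [(np.float64(0.67), np.float64(-0.04), np.float64(-0.0)), (np.float64(0.65), np.float64(-0.11), np.float64(0.12)), (np.float64(0.67), np.float64(-0.19), np.float64(-0.0))]
216 [(np.float64(0.65), np.float64(-0.04), np.float64(0.0)), (np.float64(0.64), np.float64(-0.11), np.float64(0.05)), (np.float64(0.65), np.float64(-0.19), np.float64(-0.0))]
224 [(np.float64(0.63), np.float64(-0.04), np.float64(0.0)), (np.float64(0.63), np.float64(-0.12), np.float64(0.0)), (np.float64(0.63), np.float64(-0.19), np.float64(-0.01))]
232 [(np.float64(0.61), np.float64(-0.04), np.float64(0.0)), (np.float64(0.6), np.float64(-0.11), np.float64(0.07)), (np.float64(0.61), np.float64(-0.19), np.float64(-0.0))]
```

View pics/crop1.png

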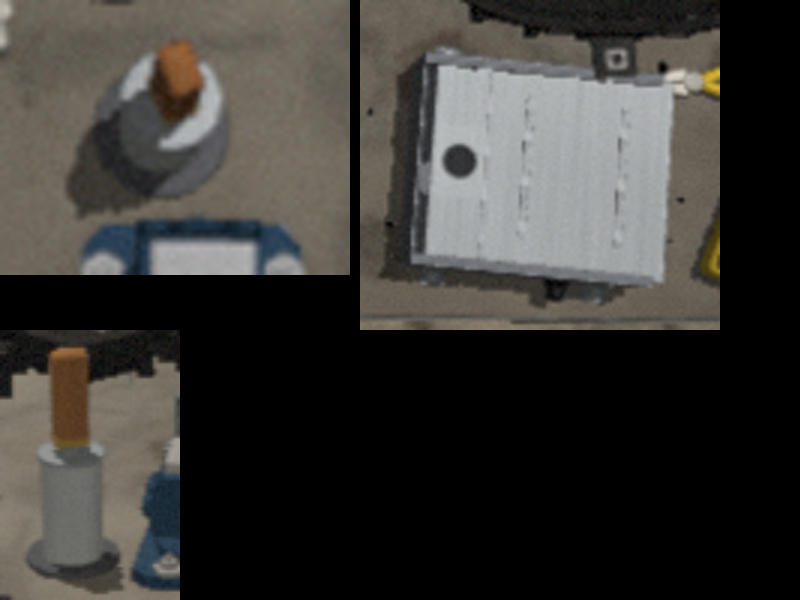

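Crop 1: the hook handle top is at about (360,196), with its long side tilted. The hole is near (448,263.7). The cover's corners are near (440,230), (519,237), (514,304) and (437,296).

```bash
python3 - <<'E'
import pickle;from h import *
d=pickle.load(open("c0.pkl","rb"));c=d["top"];P=cloud(c);Z=P[...,2];g=cv2.cvtColor(c["image"],cv2.COLOR_BGR2GRAY)
w=g[250:278,436:462];m=(w<120).astype(np.uint8)
n,l,st,ce=cv2.connectedComponentsWithStats(m)
for i in range(1,n):
    if st[i,4]>30: print("hole",st[i],ce[i]+[436,250],ray(c,ce[i]+[436,250],.0565).round(4))
# lips: fit lines of the two lip strips (z .0595-.066)
m=np.zeros(Z.shape,bool);m[215:315,420:535]=1
# bright box mask -> outline
b=((Z>.050)&(Z<.066)&m).astype(np.uint8);n,l,st,ce=cv2.connectedComponentsWithStats(b);i=1+st[1:,4].argmax()
p=P[l==i];y=p[:,1];up=[];lo=[];
for a in np.arange(-.49,-.335,.006):
    s=p[abs(y-a)<.003]; up.append((a,s[:,0].max()));lo.append((a,s[:,0].min()))
for n,q in(("far",up),("near",lo)):
    q=np.array(q);f=np.polyfit(q[:,0],q[:,1],1);r=abs(np.polyval(f,q[:,0])-q[:,1]);k=r<=np.median(r)*2;f=np.polyfit(q[k,0],q[k,1],1);print(n,f,"x at y=-.415",np.polyval(f,-.415),np.degrees(np.arctan(f[0])),r.max())
for n in("rot","end"):
    pass
# left/right end
s=p[abs(p[:,0]-.54)<.06];
L=[];R_=[]
for a in np.arange(.48,.60,.006):
    t=p[abs(p[:,0]-a)<.003];L.append((a,t[:,1].max()));R_.append((a,t[:,1].min()))
for n,q in(("L",L),("R",R_)):
    q=np.array(q);f=np.polyfit(q[:,0],q[:,1],1);print(n,f,np.polyval(f,.54),np.abs(np.polyval(f,q[:,0])-q[:,1]).max())
# dish
m=np.zeros(Z.shape,bool);m[255:308,170:222]=1
q=P[m&(Z>.019)&(Z<.026)];ok=np.linalg.norm(q[:,:2]-[.475,.3],axis=1);q=q[(ok<.065)];print("dish",circ(q[:,:2]),len(q))
# guard
m=np.zeros(Z.shape,bool);m[188:222,338:380]=1
q=P[m&(Z>.083)&(Z<.094)];print("guard",cv2.minEnclosingCircle(q[:,:2].astype(np.float32)),len(q))
q=P[m&(Z>.003)&(Z<.02)];print("foot",circ(cv2.convexHull(q[:,:2].astype(np.float32))[:,0]))
E
```

```text
hole [ 0  0  4 28 75] [436.96 261.36] [ 0.5267 -0.3113  0.0565]
hole [ 7  8 11 11 98] [447.79591837 263.10204082] [ 0.5226 -0.3384  0.0565]
far [0.12198768 0.65299952] x at y=-.415 0.6023746282521576 6.955015823028922 0.005102571009050205
near [0.09236783 0.46474267] x at y=-.415 0.4264100244184939 5.277312414964289 0.0018945722067271187
L [-0.12072858 -0.25074335] -0.3159367844316019 0.009982064837721905
R [-0.05892246 -0.4818087 ] -0.5136268297125602 0.00884066331755462
dish (array([0.47751456, 0.29974406]), np.float64(0.05188807289798804)) 188
guard ((0.6624312996864319, -0.11214011907577515), 0.024764299392700195) 175
foot (array([ 0.67951369, -0.11631728]), np.float64(0.058094741152234966))
```

```bash
cat >> h.py <<'E'
HK=np.array([.6624,-.1121]); AH=np.radians(-68.)
BC=np.array([.5145,-.415]); BY=np.array([-.106,-.994]);BY/=np.linalg.norm(BY);AB=np.arctan2(BY[1],BY[0]);BX=np.array([BY[1],-BY[0]])
def rep(m,t=""):
    s=m.state();print(t,round(s["clock"],2),"tcp",s["tool_pos"].round(4),"F",s["contact_force"].round(2),"M",s["moment"].round(2),"w",round(s["gripper_width"],4),"g",round(s["grasp_force"],1));return s
E
python3 - <<'E'
from cell import manip,inverse_kinematics as ik,cams
from h import *
for k in(0,np.pi):
    print([np.round(j,2) if j is not None else None for j in(ik([*HK,.30],down(AH+k)),ik([*HK,.116],down(AH+k)),ik([.52,-.33,.2],down(AB+k)),ik([.5,-.48,.2],down(AB+k)))])
k=min((0,np.pi),key=lambda k:max(abs(ik(p,down(a+k))[5]) if ik(p,down(a+k)) is not None else 9 for p,a in(([*HK,.30],AH),([.52,-.33,.2],AB),([.5,-.48,.2],AB))))
print("k",k)
manip.move_pose([*HK,.30],down(AH+k)); manip.set_gripper(.05)
manip.move_linear([*HK,.116],rate=.15);rep(manip,"at hook")
manip.set_gripper(.0,force=35);rep(manip,"gripped")
manip.move_linear([*HK,.125],rate=.05);rep(manip,"lift9")
manip.move_linear([*HK,.30],rate=.2);rep(manip,"up")
c=cams.capture("side");cv2.imwrite("pics/s2.png",cv2.resize(c["image"][60:300,180:480],None,fx=2,fy=2))
E
```

```text
[array([-0.2 ,  0.22,  1.5 , -0.  ,  1.42,  0.98]), array([-0.2 ,  0.33,  1.71, -0.  ,  1.1 ,  0.98]), array([-0.61,  0.16,  1.75, -0.  ,  1.23,  1.07]), array([-0.8 ,  0.31,  1.58, -0.  ,  1.26,  0.88])]
[array([-0.2 ,  0.22,  1.5 , -0.  ,  1.42, -2.16]), array([-0.2 ,  0.33,  1.71, -0.  ,  1.1 , -2.16]), array([-0.61,  0.16,  1.75,  0.  ,  1.23, -2.07]), array([-0.8 ,  0.31,  1.58,  0.  ,  1.26, -2.27])]
k 0
at hook 5.11 tcp [ 0.6634 -0.1123  0.1174] F [-0.53 -0.58 -0.2 ] M [-0.04  0.13  0.1 ] w 0.0501 g 0.0
gripped 5.69 tcp [ 0.6625 -0.1122  0.1161] F [ 0.11 -0.51  0.66] M [-0.05  0.14  0.03] w 0.0178 g 34.7
lift9 6.03 tcp [ 0.6627 -0.1121  0.1256] F [-0.26  0.11 -1.66] M [-0.07  0.14  0.01] w 0.0177 g 34.7
up 7.05 tcp [ 0.6615 -0.1119  0.2981] F [-1.63  0.19 -1.63] M [-0.04  0.12 -0.02] w 0.0179 g 34.7
```

View pics/s2.png

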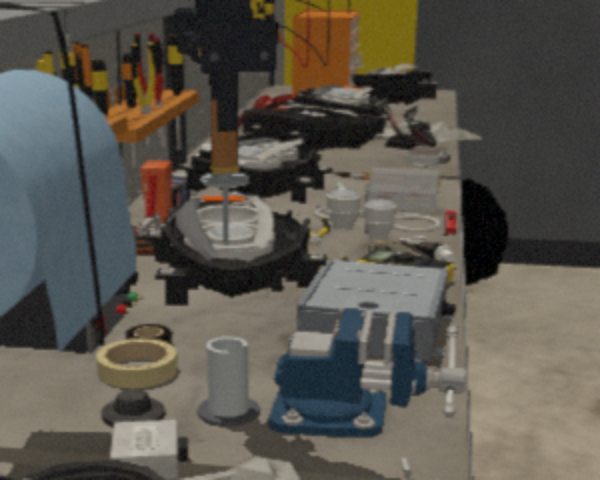

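The side view shows the hook held upright at (225,190) and its empty tube at (228,378). Next I insert it and draw the cover.

```bash
python3 - <<'E'
from cell import manip,cams
from h import *
c=cams.capture("side");Q=cloud(c);z=Q[...,2]
m=np.zeros(z.shape,bool);m[225:275,275:315]=1
q=Q[m&(z>.03)&(z<.08)&(abs(Q[...,0]-.66)<.06)&(abs(Q[...,1]+.11)<.06)];
ho=circ(q[:,:2]);print("holder",ho,len(q))
H=np.array([.5226,-.3390]);e=H-.00375*BY
manip.move_pose([*e,.26],down(AB));rep(manip,"above")
manip.move_linear([*e,.165],rate=.15);rep(manip,"tip 66mm")
manip.dwell(.2);s=rep(manip);f0=s["contact_force"]
for z in(.152,.140,.127):
    manip.move_linear([*e,z],rate=.06);s=rep(manip,"in")
    if np.linalg.norm(s["contact_force"]-f0)>6: print("BLOCKED");break
c=cams.capture("side");cv2.imwrite("pics/s3.png",cv2.resize(c["image"][100:260,300:440],None,fx=4,fy=4)[:600])
E
```

```text
holder (array([ 0.66582009, -0.11008877]), np.float64(0.020795353505382558)) 470
above 8.18 tcp [ 0.5238 -0.3346  0.2602] F [ 1.21  0.31 -1.54] M [ 0.06  0.09 -0.07] w 0.0176 g 34.7
tip 66mm 8.97 tcp [ 0.5239 -0.3354  0.1659] F [ 0.12 -0.24 -1.43] M [-0.02  0.11 -0.04] w 0.0175 g 34.7
 9.17 tcp [ 0.5239 -0.3358  0.1667] F [-0.43  0.25 -1.4 ] M [0.02 0.13 0.04] w 0.0177 g 34.7
in 9.53 tcp [ 0.5223 -0.3349  0.1509] F [ 0.85  0.15 -2.75] M [0.02 0.13 0.02] w 0.0181 g 34.7
in 9.88 tcp [ 0.5225 -0.3349  0.1391] F [ 0.21  0.21 -1.55] M [0.04 0.19 0.01] w 0.018 g 34.7
in 10.25 tcp [ 0.5225 -0.3349  0.1261] F [ 0.86  0.29 -1.6 ] M [0.02 0.14 0.01] w 0.0177 g 34.7
```

View pics/s3.png

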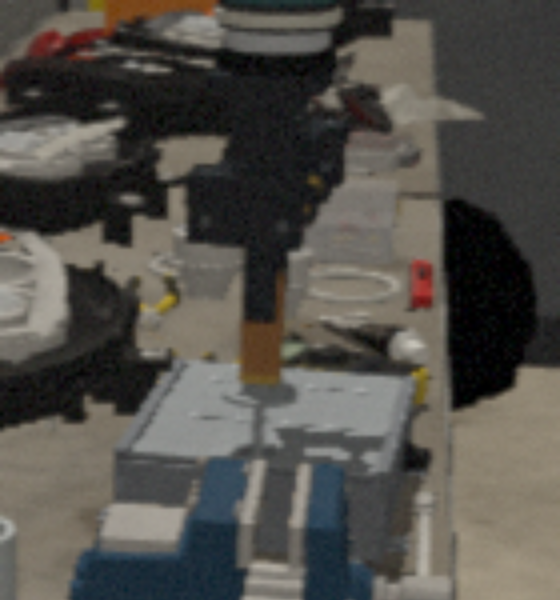

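The rod at (260,420) is in the hole, with the guard about 40 mm above the cover and no contact force. Now I draw it open.

```bash
python3 - <<'E'
from cell import manip,cams
from h import *
H=np.array([.5226,-.3390]);e=H-.00375*BY
for t in(.05,.10,.14,.150):
    manip.move_linear([*(e+t*BY),.127],rate=.09 if t<.145 else .03);s=rep(manip,t)
    if np.linalg.norm(s["contact_force"])>20: print("HIGH");break
b=e+(t-.0125)*BY
manip.move_linear([*b,.127],rate=.06);rep(manip,"back")
manip.move_linear([*b,.20],rate=.12);rep(manip,"out")
manip.move_linear([*b,.30],rate=.25)
manip.move_pose([*HK,.30],down(AH));rep(manip,"over holder")
c=cams.capture("top");cv2.imwrite("pics/t4.png",cv2.resize(c["image"][180:330,320:560],None,fx=3,fy=3))
import pickle;pickle.dump(c,open("c4.pkl","wb"))
E
```

```text
0.05 11.01 tcp [ 0.5173 -0.3857  0.1269] F [-0.21 -0.41 -2.03] M [ 0.06  0.18 -0.01] w 0.0178 g 34.9
0.1 11.72 tcp [ 0.5121 -0.4355  0.127 ] F [-0.28 -1.11 -1.91] M [-0.03  0.12  0.05] w 0.0182 g 34.9
0.14 12.31 tcp [ 0.5078 -0.4755  0.1269] F [ 0.58 -0.43 -2.37] M [ 0.    0.18 -0.01] w 0.0178 g 34.9
0.15 12.79 tcp [ 0.5074 -0.4815  0.1268] F [0.29 7.27 1.97] M [ 1.88 -0.04  0.01] w 0.0183 g 35.5
back 13.15 tcp [ 0.5085 -0.4721  0.1272] F [ 0.29  0.55 -0.92] M [0.03 0.09 0.  ] w 0.0177 g 35.0
out 13.91 tcp [ 0.508  -0.4718  0.1994] F [ 0.62 -0.24 -1.52] M [ 0.01  0.16 -0.04] w 0.0174 g 35.0
over holder 15.92 tcp [ 0.6621 -0.1133  0.2997] F [ 0.62 -0.21 -1.63] M [-0.06  0.07 -0.05] w 0.0174 g 35.0
```

View pics/t4.png

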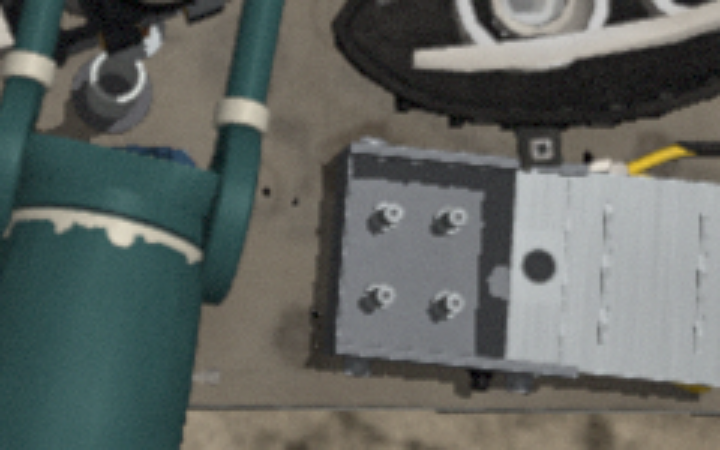

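The box is open with the cover hole at (540,267). The standoff tops are at about (392,214), (458,217), (383,294) and (453,301) in the crop, and the holder rim is at (118,77). Now to locate these and return the hook.

```bash
python3 - <<'E'
import pickle
from cell import manip,cams
from h import *
c=pickle.load(open("c4.pkl","rb"));P=cloud(c)
print("holder rim ray",ray(c,(118/3+320,77/3+180),.085))
print("hole",ray(c,(500,269),.0565))
S=[]
for p in((392,214),(458,217),(383,294),(453,301)):
    u=np.array(p)/3+[320,180];w=P[int(u[1])-5:int(u[1])+6,int(u[0])-5:int(u[0])+6];k=(w[...,2]>.030)&(w[...,2]<.045)
    r=ray(c,u,.037)[:2];q=np.median(w[k][:,:2],axis=0) if k.any() else None
    print("ray",r.round(4),"box",((r-BC)@np.c_[BX,BY]).round(4),"cloud",q,k.sum())
s=cams.capture("side");Q=cloud(s)
near=(abs(Q[...,0]-.662)<.05)&(abs(Q[...,1]+.112)<.05)
for lo,hi in((.205,.22),(.22,.235),(.24,.26),(.275,.29)):
    q=Q[near&(Q[...,2]>lo)&(Q[...,2]<hi)];print(lo,len(q),np.median(q,axis=0).round(4),np.ptp(q,axis=0).round(3))
m=near&(Q[...,2]>.03)&(Q[...,2]<.08);q=Q[m]
from scipy.optimize import least_squares
print("holder r=.023 fit",least_squares(lambda t:np.hypot(*(q[:,:2]-t).T)-.023,[.664,-.112],loss="soft_l1",f_scale=.002).x)
E
```

```text
holder rim ray [ 0.66095634 -0.11434364  0.085     ]
hole [ 0.50918889 -0.46896934  0.0565    ]
ray [ 0.5544 -0.3506] box [-0.0328 -0.0683] cloud [ 0.55549706 -0.3496636 ] 30
ray [ 0.5525 -0.4067] box [-0.0369 -0.0123] cloud [ 0.55313667 -0.4043215 ] 32
ray [ 0.4863 -0.3418] box [ 0.0358 -0.0698] cloud [ 0.48623722 -0.34148794] 31
ray [ 0.4811 -0.4009] box [ 0.0347 -0.0105] cloud [ 0.47960803 -0.39955407] 35
0.205 20 [ 0.6644 -0.1085  0.2121] [0.005 0.006 0.013]
0.22 21 [ 0.6639 -0.1084  0.2273] [0.005 0.007 0.013]
0.24 28 [ 0.6636 -0.1086  0.2504] [0.005 0.007 0.019]
0.275 86 [ 0.6623 -0.1039  0.2837] [0.028 0.013 0.015]
holder r=.023 fit [ 0.66649777 -0.11242311]
```

```bash
cat >> h.py <<'E'
SC=np.array([.5186,-.3742]);AS=AB+np.pi/2
SO=[SC+a*.036*BX+b*.030*BY for a,b in((1,1),(1,-1),(-1,-1),(-1,1))]
E
python3 - <<'E'
from cell import manip,cams,inverse_kinematics as ik
from h import *
import sys
def favg():
    F=[]
    for _ in range(6): manip.dwell(.03);F.append(manip.state()["contact_force"])
    return np.mean(F,axis=0)
h=np.array([.6632,-.1122])
manip.move_linear([*h,.20],rate=.2);f=rep(manip,"in tube start")["contact_force"]
for z in(.16,.125,.1165):
    manip.move_linear([*h,z],rate=.12 if z>.12 else .04);s=rep(manip,z)
    if np.linalg.norm(s["contact_force"]-f)>10: print("STOP");sys.exit()
manip.set_gripper(.05);rep(manip,"released")
manip.move_linear([*h,.19],rate=.12);manip.move_linear([*h,.27],rate=.25)
s=cams.capture("side");cv2.imwrite("pics/s5.png",cv2.resize(s["image"][150:300,240:420],None,fx=3,fy=3))
manip.set_gripper(.036,force=12)
print("j",ik([*SO[0],.12],down(AS)).round(2))
for i,p in enumerate(SO):
    if i==0: manip.move_pose([*p,.14],down(AS));rep(manip,"pre")
    manip.move_linear([*p,.075],rate=.2)
    f0=favg()
    manip.move_linear([*p,.012],rate=.1);fd=favg()
    if abs(fd-f0).max()>6: print("descent contact",fd-f0);sys.exit()
    manip.set_gripper(0.,force=12);f1=favg();t1=manip.state()["tool_pos"]
    d=[*(p+.005*BX),.012]
    manip.move_linear(d,rate=.02);f2=favg();t2=manip.state()["tool_pos"]
    g=(f2-f1)[:2]@BX
    print(i,"close dF",(f1-f0).round(2),"push dF",(f2-f1).round(2),"along",round(g,2),"moved",((t2-t1)[:2]@BX).round(4),"w",manip.state()["gripper_width"].round(4))
    if abs(g)<2.2 and (t2-t1)[:2]@BX>.003: print("LOOSE",i);rep(manip);break
    manip.move_linear([*p,.012],rate=.05);manip.set_gripper(.036)
    manip.move_linear([*p,.075],rate=.15)
E
```

```text
in tube start 16.67 tcp [ 0.6637 -0.1128  0.2008] F [-1.01  0.7  -1.09] M [0.   0.11 0.  ] w 0.0176 g 35.0
0.16 17.15 tcp [ 0.6635 -0.1122  0.1606] F [ 0.69  0.15 -0.96] M [-0.07  0.1   0.04] w 0.018 g 35.0
0.125 17.59 tcp [ 0.663  -0.1121  0.1247] F [ 0.88  0.47 -0.79] M [-0.03  0.07 -0.01] w 0.0178 g 35.0
0.1165 17.95 tcp [ 0.6632 -0.1122  0.1166] F [-0.46 -0.94 -1.2 ] M [-0.04  0.11  0.01] w 0.0176 g 35.0
released 18.58 tcp [ 0.6632 -0.1122  0.1166] F [-0.34  0.44 -0.75] M [-0.03  0.18 -0.  ] w 0.0502 g 0.0
j [-0.74  0.24  1.81 -0.    1.09 -0.63]
pre 21.71 tcp [ 0.4803 -0.4001  0.1405] F [ 0.76  0.24 -0.12] M [-0.02  0.07  0.  ] w 0.0358 g 0.0Traceback (most recent call last):
  File "<stdin>", line 28, in <module>
AttributeError: 'float' object has no attribute 'round'
```

View pics/s5.png

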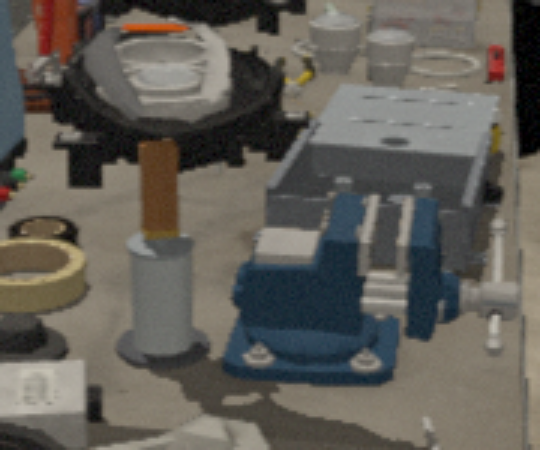

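The hook stands upright in its tube, handle at (160,190), and the box is open. The print statement failed while standoff 0 was gripped and pushed. I resume from that pose.

```bash
cat > feel.py <<'E'
from cell import manip,cams
from h import *
import sys
def favg():
    F=[]
    for _ in range(6): manip.dwell(.03);F.append(manip.state()["contact_force"])
    return np.mean(F,axis=0)
def test(i,p,f1=None):
    if f1 is None:
        f1=favg();t1=manip.state()["tool_pos"]
        manip.move_linear([*(p+.005*BX),.012],rate=.02)
    f2=favg();t2=manip.state()["tool_pos"]
    m=(t2[:2]-p)@BX;g=(f2-f1)[:2]@BX
    print(i,"push dF",(f2-f1).round(2),"along",round(float(g),2),"at",round(float(m),4),"w",manip.state()["gripper_width"])
    return abs(g)<2.2 and m>.003
for i,p in enumerate(SO):
    if i:
        manip.move_linear([*p,.075],rate=.2);f0=favg()
        manip.move_linear([*p,.012],rate=.1);fd=favg()
        if abs(fd-f0).max()>6: print("descent contact",fd-f0);sys.exit()
        manip.set_gripper(0.,force=12)
    if test(i,p,np.zeros(3) if i==0 else None): print("LOOSE",i);rep(manip);break
    manip.move_linear([*p,.012],rate=.05);manip.set_gripper(.036)
    manip.move_linear([*p,.075],rate=.15)
E
python3 feel.py
```

```text
0 push dF [0.04 0.93 9.6 ] along 0.06 at 0.0034 w 0.00661849361618091
LOOSE 0
 24.85 tcp [ 0.4761 -0.401   0.0144] F [0.29 0.45 9.59] M [ 0.05  0.07 -0.02] w 0.0066 g 12.0
```

Width 6.6 mm and 9.6 N upward is not a proper grasp, so I look before doing anything else.

```bash
python3 - <<'E'
from cell import manip,cams
from h import *
p=SO[0]
manip.set_gripper(.036);rep(manip,"opened")
t=manip.state()["tool_pos"]
manip.move_linear([t[0],t[1],.09],rate=.1);rep(manip,"up")
manip.move_linear([.46,-.15,.25],rate=.25)
c=cams.capture("top");cv2.imwrite("pics/t6.png",cv2.resize(c["image"][220:320,420:520],None,fx=6,fy=6,interpolation=cv2.INTER_CUBIC))
import pickle;pickle.dump(c,open("c6.pkl","wb"))
E
```

```text
opened 25.45 tcp [ 0.4741 -0.3994  0.0116] F [-1.35 -0.1   2.59] M [-0.03  0.31 -0.03] w 0.036 g 1.2
up 26.38 tcp [ 0.4736 -0.399   0.0893] F [ 0.5  -0.42  0.76] M [-0.06  0.09 -0.02] w 0.0359 g 0.0
```

View pics/t6.png

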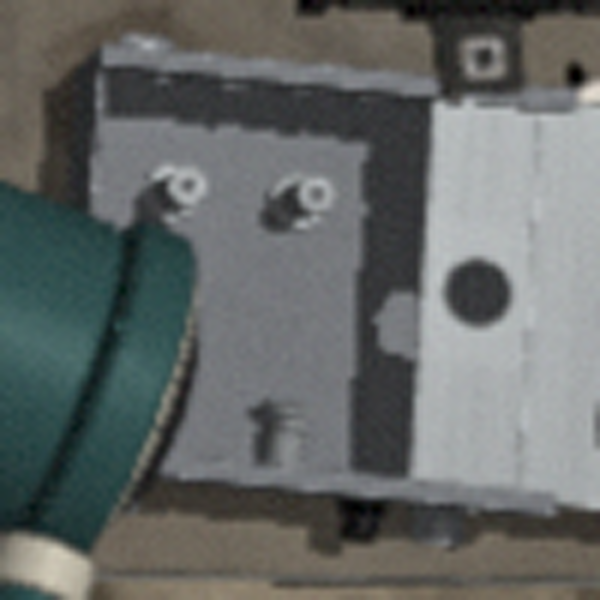

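That was the loose one: it tipped over and now lies along box x at about (280,430) in the crop, flange end up-image. I locate it from the depth map.

```bash
python3 - <<'E'
import pickle
from h import *
c=pickle.load(open("c6.pkl","rb"));P=cloud(c)
C=np.array([.516,-.4054])
u0,v0=456,283
w=P[v0:v0+20,u0:u0+24]
print((w[...,2]*1000).round(0).astype(int))
k=(w[...,2]>.009)&(w[...,2]<.045);b=(w[...,:2]-C)@np.c_[BX,BY]
q=w[k];print(q[:,:2].mean(0),b[k].mean(0),b[k].min(0),b[k].max(0))
r=cv2.minAreaRect(q[:,:2].astype(np.float32));print(r)
for x in np.arange(.03,.085,.004):
    s=k&(abs(b[...,0]-x)<.002)
    if s.any():print(round(x,3),"y",b[s][:,1].min().round(4),b[s][:,1].max().round(4),"z",w[s][:,2].max().round(4))
E
```

```text
[[                   1                    5                    3
                     5                    5                    6
                     5                    1                    5
                     0                   -1                    3
                     0                   -1                    2
                     0                    7                    4
                     6                    4                    2
                     7                    1                    5]
 [                   3                    4                    5
                     2                    5                    1
                     1                    6                    4
                     3                    4                    4
                     4                    2                    8
                     7                    6                   -1
                     2                    1                    5
                     0                    1                    2]
 [                   6                    5               
[... 9142 characters left out ...]
  26                   37                   34
                    50                   46                   58
                    57                   63                   58]]
[ 0.4495633  -0.39473431] [ 0.06719311 -0.00356071] [ 0.0469763 -0.0209645] [0.08971081 0.0208319 ]
((0.44385015964508057, -0.3964850902557373), (0.03210296854376793, 0.044440485537052155), 66.21807861328125)
0.046 y -0.0087 -0.0087 z 0.012
0.054 y -0.0126 0.0074 z 0.0316
0.058 y -0.0092 0.0208 z 0.0272
0.062 y -0.0093 0.0045 z 0.0255
0.066 y -0.0098 0.0043 z 0.0229
0.07 y -0.0095 0.0094 z 0.026
0.074 y -0.0095 0.0025 z 0.0223
0.078 y -0.0092 0.003 z 0.0195<stdin>:7: RuntimeWarning: invalid value encountered in cast
```

```bash
python3 - <<'E'
from cell import manip,cams
from h import *
import sys
C=np.array([.516,-.4054]);W=lambda x,y:C+x*BX+y*BY
a=W(.066,-.003)
manip.move_pose([*a,.15],down(AB));manip.set_gripper(.034,force=25)
manip.move_linear([*a,.075],rate=.15);manip.dwell(.1);f0=rep(manip)["contact_force"]
for z in(.04,.02,.006):
    manip.move_linear([*a,z],rate=.08);s=rep(manip,z)
    if abs(s["contact_force"]-f0).max()>7: print("contact");manip.move_linear([*a,.08],rate=.1);sys.exit()
manip.set_gripper(0.,force=25);s=rep(manip,"grip")
if s["gripper_width"]<.012: print("bad grip");sys.exit()
manip.move_linear([*a,.009],rate=.03)
b=W(.036,-.003);manip.move_linear([*b,.010],rate=.06);rep(manip,"slid")
manip.move_linear([*b,.10],rate=.1);rep(manip,"up")
c=cams.capture("side");cv2.imwrite("pics/s7.png",cv2.resize(c["image"][110:260,310:450],None,fx=4,fy=4))
manip.move_linear([*b,.22],rate=.25);rep(manip,"up")
E
```

```text
29.84 tcp [ 0.4517 -0.3963  0.0766] F [-0.07  0.11 -0.42] M [ 0.01  0.15 -0.02] w 0.0342 g 0.0
0.04 30.43 tcp [ 0.4503 -0.3951  0.0392] F [ 0.1   0.61 -0.99] M [ 0.02  0.18 -0.01] w 0.0341 g 0.0
0.02 30.82 tcp [ 0.4501 -0.3948  0.019 ] F [-0.22  0.17  0.37] M [-0.    0.13 -0.03] w 0.034 g 0.0
0.006 31.15 tcp [ 0.4501 -0.3949  0.0051] F [-0.    0.66 -0.61] M [-0.02  0.21  0.01] w 0.0342 g 0.0
grip 31.77 tcp [ 0.4507 -0.3955  0.0061] F [ 0.39 -0.13 -0.15] M [ 0.07  0.14 -0.03] w 0.0005 g 0.0
bad grip
```

The fingers closed on nothing, so I look again.

```bash
python3 - <<'E'
from cell import manip,cams
from h import *
import pickle
t=manip.state()["tool_pos"]
s=cams.capture("side")
manip.move_linear([t[0],t[1],.09],rate=.15);rep(manip)
manip.move_linear([.42,-.15,.25],rate=.3)
c=cams.capture("top");pickle.dump(c,open("c8.pkl","wb"))
o=np.zeros((600,800,3),np.uint8);o[:400,:400]=cv2.resize(c["image"][220:320,420:520],(400,400),interpolation=cv2.INTER_CUBIC)
o[:450,400:]=cv2.resize(s["image"][150:270,320:426],(400,450))
cv2.imwrite("pics/t8.png",o)
E
```

```text
32.53 tcp [ 0.4503 -0.3951  0.0894] F [-0.38  0.02  0.42] M [0.01 0.22 0.01] w 0.0007 g 0.0
```

View pics/t8.png

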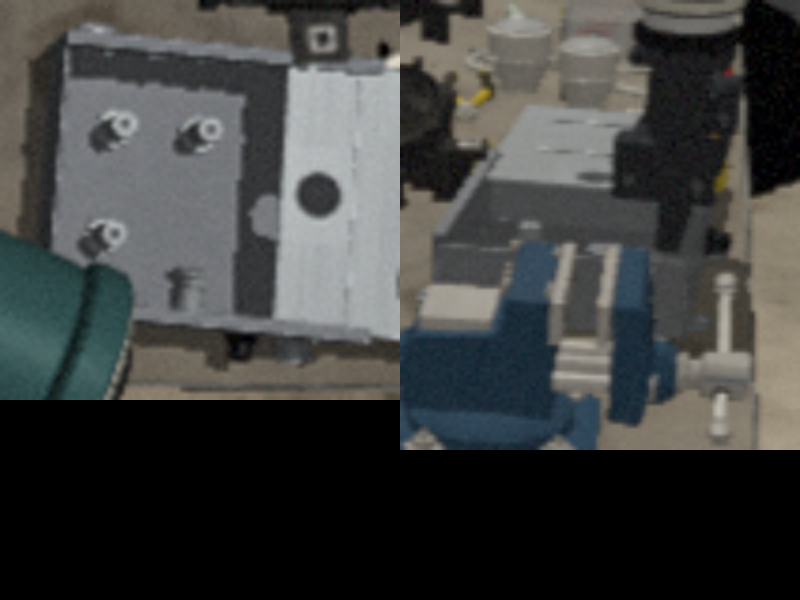

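The standoff still lies at about (187,290) in the left crop, pixel (467,292). It was not taken. I re-measure it more strictly and compare before and after.

```bash
python3 - <<'E'
import pickle
from h import *
C=np.array([.516,-.4054]);B=np.c_[BX,BY]
for n in("c6","c8"):
    c=pickle.load(open(n+".pkl","rb"));P=cloud(c);Z=P[...,2]
    print(n)
    for v in range(286,299):
        us=[u for u in range(458,478) if .011<Z[v,u]<.036]
        if us: a=ray(c,(us[0]-.5,v),.015)[:2];b=ray(c,(us[-1]+.5,v),.015)[:2];print(v,us[0],us[-1],((a-C)@B).round(4),((b-C)@B).round(4),"zmed",np.median(Z[v,us]).round(4))
    print("lip edge ray",[((ray(c,(467,v),.062)[:2]-C)@B).round(4) for v in(296,297,298,299)])
    print("gray",c["image"][284:300,460:475].mean(2).astype(int).tolist() if n=="c8" else "")
E
```

```text
c6
287 464 467 [ 0.0527 -0.0128] [ 0.0515 -0.0026] zmed 0.0203
288 464 472 [ 0.0553 -0.0126] [0.0526 0.0104] zmed 0.0249
289 465 472 [ 0.0576 -0.0098] [0.0552 0.0106] zmed 0.0235
290 465 470 [ 0.0601 -0.0096] [0.0583 0.0057] zmed 0.0218
291 465 470 [ 0.0627 -0.0094] [0.0609 0.0059] zmed 0.0234
292 465 470 [ 0.0652 -0.0092] [0.0634 0.0061] zmed 0.0199
293 464 470 [ 0.0681 -0.0115] [0.066  0.0063] zmed 0.0191
294 464 470 [ 0.0706 -0.0113] [0.0685 0.0066] zmed 0.0171
295 464 469 [ 0.0732 -0.0111] [0.0714 0.0042] zmed 0.0184
296 464 469 [ 0.0757 -0.0109] [0.0739 0.0044] zmed 0.0177
297 464 469 [ 0.0782 -0.0106] [0.0764 0.0047] zmed 0.0154
lip edge ray [array([ 0.077 , -0.0139]), array([ 0.0795, -0.0137]), array([ 0.082 , -0.0135]), array([ 0.0844, -0.0133])]
gray 
c8
287 464 467 [ 0.0527 -0.0128] [ 0.0515 -0.0026] zmed 0.0227
288 464 472 [ 0.0553 -0.0126] [0.0526 0.0104] zmed 0.0256
289 465 472 [ 0.0576 -0.0098] [0.0552 0.0106] zmed 0.0226
290 465 470 [ 0.0601 -0.0096] [0.0583 0.0057] zmed 0.0178
291 465 470 [ 0.0627 -0.0094] [0.0609 0.0059] zmed 0.0225
292 464 470 [ 0.0655 -0.0117] [0.0
[... 920 characters left out ...]
26, 127, 125, 118, 117, 117, 122], [114, 117, 111, 73, 48, 63, 76, 99, 119, 115, 119, 119, 116, 116, 118], [117, 117, 85, 54, 54, 74, 103, 115, 123, 115, 101, 109, 116, 120, 118], [117, 118, 81, 56, 55, 80, 109, 127, 134, 126, 112, 112, 118, 115, 116], [117, 118, 82, 47, 58, 82, 110, 133, 131, 127, 115, 118, 117, 120, 119], [117, 113, 80, 55, 67, 90, 116, 132, 136, 122, 113, 113, 117, 116, 119], [116, 116, 87, 61, 72, 91, 113, 131, 133, 122, 107, 112, 117, 117, 115], [122, 118, 103, 88, 93, 101, 112, 129, 133, 125, 122, 116, 115, 117, 114], [122, 123, 119, 119, 118, 120, 127, 130, 127, 120, 118, 115, 115, 111, 109], [122, 124, 125, 124, 123, 122, 122, 123, 117, 120, 122, 120, 123, 123, 124]]
```

Its pixels have not changed, so the fingers closed above it. In the earlier side views the fingertips also look higher on the handle than the stated TCP suggests. I check where the tips really are.

```bash
python3 - <<'E'
from cell import manip,cams
from h import *
def tip(n):
    s=cams.capture("side");Q=cloud(s);t=manip.state()["tool_pos"]
    k=np.linalg.norm(Q[...,:2]-t[:2],axis=2)<.075
    for dz in range(-20,80,8):
        q=Q[k&(Q[...,2]>t[2]+dz/1e3)&(Q[...,2]<t[2]+(dz+8)/1e3)]
        if len(q): print(n,dz,len(q),"x",(np.percentile(q[:,0],[3,97])-t[0]).round(3),"y",(np.percentile(q[:,1],[3,97])-t[1]).round(3))
    return s
rep(manip);s=tip("shut")
manip.set_gripper(.036);tip("36")
E
```

```text
33.72 tcp [ 0.4194 -0.1506  0.2485] F [-0.5  -0.03  0.38] M [ 0.03  0.14 -0.02] w 0.0006 g 0.0
shut 20 17 x [-0.009  0.013] y [-0.006  0.015]
shut 28 40 x [-0.009  0.012] y [-0.007  0.019]
shut 36 43 x [-0.008  0.012] y [0.012 0.019]
shut 44 48 x [-0.009  0.013] y [-0.007  0.02 ]
shut 52 47 x [-0.009  0.014] y [-0.006  0.021]
shut 60 45 x [-0.01   0.013] y [-0.009  0.022]
shut 68 46 x [-0.008  0.013] y [0.001 0.022]
36 20 18 x [-0.01   0.014] y [-0.023  0.034]
36 28 48 x [-0.011  0.015] y [-0.022  0.035]
36 36 52 x [-0.011  0.014] y [-0.023  0.036]
36 44 50 x [-0.01   0.015] y [-0.024  0.038]
36 52 49 x [-0.011  0.015] y [-0.023  0.037]
36 60 55 x [-0.011  0.015] y [-0.024  0.038]
36 68 45 x [-0.005  0.015] y [0.033 0.041]
36 76 22 x [-0.004  0.015] y [0.033 0.041]
```

The real fingertips are about 24 mm above the reported TCP. That explains both misses, and the lateral positions are right. I redo the grasp with z corrected.

```bash
cat > grab.py <<'E'
from cell import manip,cams
from h import *
import sys
O=.0245
C=np.array([.516,-.4054]);W=lambda x,y:C+x*BX+y*BY
a=W(.066,-.003)
manip.set_gripper(.034,force=25)
manip.move_pose([*a,.12],down(AB))
manip.move_linear([*a,.075-O],rate=.15);manip.dwell(.1);f0=rep(manip)["contact_force"]
for z in(.035,.02,.013,.0075):
    manip.move_linear([*a,z-O],rate=.06);s=rep(manip,z)
    if abs(s["contact_force"]-f0).max()>6: print("contact");manip.move_linear([*a,.08],rate=.1);sys.exit()
manip.set_gripper(0.,force=25);s=rep(manip,"grip")
if s["gripper_width"]<.012: print("bad grip");sys.exit()
manip.move_linear([*a,.010-O],rate=.03)
b=W(.036,-.003);manip.move_linear([*b,.011-O],rate=.06);rep(manip,"slid")
manip.move_linear([*b,.12],rate=.15);rep(manip,"up")
manip.move_linear([*b,.22],rate=.25);rep(manip,"up")
c=cams.capture("side");cv2.imwrite("pics/s9.png",cv2.resize(c["image"][60:230,310:450],None,fx=3.5,fy=3.5))
E
python3 grab.py
```

```text
36.53 tcp [ 0.4519 -0.3962  0.0523] F [ 0.98 -0.52 -0.6 ] M [0.04 0.12 0.03] w 0.0339 g 0.0
0.035 37.35 tcp [ 0.4508 -0.3955  0.0105] F [-0.14  0.81 -0.2 ] M [-0.02  0.14 -0.01] w 0.0341 g 0.0
0.02 37.75 tcp [ 0.4502 -0.395  -0.0052] F [-0.15  0.   -1.04] M [ 0.02  0.17 -0.03] w 0.0343 g 0.0
0.013 38.02 tcp [ 0.4503 -0.3951 -0.012 ] F [-0.65 -0.88 -0.85] M [-0.02  0.15  0.03] w 0.034 g 0.0
0.0075 38.27 tcp [ 0.4504 -0.3951 -0.0175] F [ 0.14  0.08 -1.05] M [-0.    0.15  0.06] w 0.0345 g 0.0
grip 38.69 tcp [ 0.4508 -0.3956 -0.0168] F [-0.03 -0.67 -0.41] M [0.01 0.19 0.06] w 0.0153 g 25.0
slid 39.59 tcp [ 0.4806 -0.3984 -0.0137] F [-0.39 -0.61 -0.29] M [ 0.    0.16 -0.03] w 0.0156 g 25.0
up 40.63 tcp [ 0.4798 -0.398   0.1188] F [ 0.65  0.42 -0.33] M [ 0.03  0.11 -0.02] w 0.0151 g 25.0
up 41.18 tcp [ 0.4801 -0.3982  0.2186] F [-0.31  0.52 -0.79] M [-0.    0.16 -0.  ] w 0.0149 g 25.0
```

```bash
python3 - <<'E'
from cell import manip,cams
from h import *
import sys
D=[.4765,.2998];R=down(AB+np.pi/2);O=.0245
manip.move_linear([.5,-.30,.24],rate=.3)
manip.move_pose([*D,.20],R);s=rep(manip,"over dish");f0=s["contact_force"]
if s["gripper_width"]<.012: print("LOST");sys.exit()
for z in(.05,.02,.012):
    manip.move_linear([*D,z-O],rate=.18 if z>.03 else .06);s=rep(manip,z)
    if abs(s["contact_force"]-f0).max()>6: print("contact");break
manip.set_gripper(.032);rep(manip,"rel")
manip.move_linear([*D,.10],rate=.12);manip.move_linear([*D,.2],rate=.25)
manip.move_linear([.42,.12,.3],rate=.3)
manip.dwell(.5);rep(manip,"clear")
s=cams.capture("side");c=cams.capture("top")
o=np.zeros((480,800,3),np.uint8);o[:,:480]=cv2.resize(c["image"][180:320,160:540],(480,177))[0:0].shape and 0
o=np.zeros((560,800,3),np.uint8);o[:280,:760]=cv2.resize(c["image"][180:320,160:540],(760,280));o[280:,:480]=cv2.resize(s["image"][180:460,220:460],(480,560))[:280] if 0 else cv2.resize(s["image"][330:440,300:420],(480,280));o[280:,490:790]=cv2.resize(s["image"][180:290,260:380],(300,280))
cv2.imwrite("pics/f10.png",o)
E
```

```text
over dish 43.88 tcp [0.4771 0.299  0.2001] F [ 0.38  0.07 -0.36] M [-0.02  0.06 -0.01] w 0.015 g 25.0
0.05 45.0 tcp [0.4775 0.3003 0.0266] F [ 0.61  0.62 -0.91] M [-0.03  0.08 -0.02] w 0.0153 g 25.0
0.02 45.65 tcp [ 0.4763  0.2997 -0.0049] F [ 0.11  0.86 -1.27] M [-0.06  0.1   0.05] w 0.015 g 25.0
0.012 45.93 tcp [ 0.4761  0.2996 -0.013 ] F [-0.11  0.13 -1.11] M [-0.07  0.09 -0.03] w 0.0149 g 25.0
rel 46.38 tcp [ 0.4767  0.2999 -0.0123] F [0.29 0.78 0.35] M [-0.05  0.03  0.04] w 0.0321 g 0.0
clear 49.38 tcp [0.42   0.1203 0.2998] F [ 0.14 -0.86 -0.16] M [-0.08  0.06 -0.02] w 0.0319 g 0.0
```

View pics/f10.png

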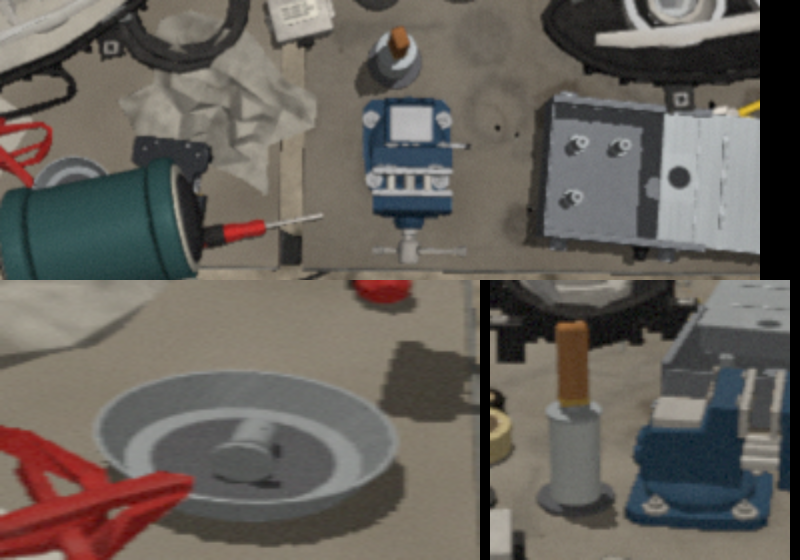

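The standoff lies in the dish at (250,450). The hook is upright in its holder at (575,370), the cover is open with its hole at (680,177), and the driver and ballast are undisturbed.

```bash
python3 -c "
from cell import order
print(order.close_job())"
```

```text
the job is handed in; nothing more can be done
None
```

I handed the job in at about 49 s of the 72 s: the cover is drawn fully open, the hook is upright in its holder, and the loose standoff lies in the parts dish; the standoff fell over in the box during the feel test because the fingertips sat about 24 mm higher than the reported TCP, so I picked it up lying down, and the judge's verdict was not returned.

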